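Clamp the blue test panel in the rub-fastness tester

TASK

Get the rub tester ready for its next run: lay the blue test panel, coated side up, flat in the nest on the sloping deck, down against its lower stops and between its end stops. Swing the crimson clamp frame gently over until it lies fully down on the panel with its slotted tongue over the black twist knob, and only then turn the knob clockwise a quarter turn, until it clicks over into its locked position across the slot. Leave the other panels and everything else on the bench where they stand.

Things in the scene. Friction and masses are not known exactly. Their poses are not given: they have to be found in the camera images.
- tester: Rub-fastness tester, a fixed light-grey bench machine. Origin on the bench straight below the nest centre; x to its rear (away from the robot at yaw 0), y to its left. Left part: casing with a sloping steel deck, y -215 to +115 mm, x -105 to +105 mm, rising at 25 degrees from 46 mm high in front to 144 mm at the rear.
- housing_corner (a point): Right part of the tester: the drive housing. This point is the front left corner of its sloping console, 165 mm above the bench (tester frame 20, -215, 165 mm). The housing spans tester y -460 to -215 mm, x +20 to +260 mm, 242 mm high; squeeze rollers on its right side reach y = -520 mm, 230 mm high.
- rub_arm_tip (a point): Tip of the dark steel rubbing arm, fixed, parked tipped up: a 18 mm bar from the housing's left face (tester frame 75, -222, 170 mm) to this point (75, -176, 306 mm), where a steel head 32 mm thick and about 65 mm long lies across, reaching y = -150 mm.
- deck: The sloping deck, fixed to the tester. Origin: centre of the panel nest (black rubber) on its surface, 95 mm above the bench. x points up the slope (25 degrees above level), y to the left along it, z square out of the deck, leaning 25 degrees from vertical to the tester's front. Panel fully home: its 110 mm side along y, its centre at x about -0.5 mm, y within 3 mm, its underside on z = 0.
- lower_stop (a point): Top of the face of the left of two brass lower stops, which the panel's lower long edge rests on: faces at deck x = -30.5 mm, y = 31 to 49 and -49 to -31 mm, 7 mm high, 6 mm thick. Between them, and at the panel's upper edge, nothing stands. The panel may stay where it is put on the slope rather than slide, so put it down at the stops.
- end_stop (a point): Top of the face of the left of two brass end stops: faces at deck y = +58 and -58 mm, x = -13 to 13 mm, 7 mm high, 5 mm thick. The 110 mm panel goes between them.
- panel_blue: The panel to mount: flat rigid board 110 x 60 x 10 mm, 0.1 kg, bright blue coating on the upper face, lying flat on the bench, blue side up. Origin: centre of its underside; x along the 110 mm length, y along the 60 mm width, z up. Either end may go to the left.
- panel_yellow: Bystander: a panel of the same size with a yellow coating. Leave it alone.
- panel_white: Bystander: a panel of the same size with a white coating. Leave it alone.
- clamp (a joint): Hinge angle of the crimson clamp frame (rad): 0 = lying fully down over the nest, parallel to the deck; grows as it opens, up and over to the left. Starts standing open, between 1.7 and 2.2; stop at 2.3. The hinge is stiff (0.32 N m): the frame stays at any angle and takes some 2 to 3 N at the tongue to move, so it must be pressed or led fully home.
- clamp_hinge (a point): Point on the clamp frame's hinge axis, at its middle: deck frame (0, 73, 15) mm; the axis runs along deck x. The frame is an 8 mm plate, at z = 11 to 19 mm when shut (1 mm above the panel), with a window in it, 88 mm wide (x = -44 to 44) to 136 mm from the hinge, then a 48 mm wide tongue (x = -24 to 24) that ends 211 mm from the hinge. Brackets reach deck y = 84 mm, z = 22 mm.
- clamp_tongue (a point): Middle of the tongue's solid end, 198 mm from the hinge axis, at half thickness: deck frame x = 0, y = 73 - 198 cos a, z = 15 + 198 sin a mm at angle a. The solid end reaches 8 mm inward and 13 mm outward; inward of it is the 20 mm wide, 54 mm long slot for the knob. The tongue can be pinched across its 48 mm width (along deck x) and turns between the finger pads as it swings.
- knob (a joint): Angle of the twist knob (rad): 0 = unlocked, its bar along the slot (deck y); turns clockwise, looking down on the deck, to a stop at 1.57 = locked, bar across the slot (deck x). A spring detent, up to about 0.12 N m: before 0.8 it springs back to 0, past 0.8 it clicks over and springs on to the stop by itself when let go.
- knob_grip (a point): Middle of the knob's grip bar, on the turning axis, which is square to the deck: deck frame (0, -89.5, 34) mm. The bar is black with a white mark on top, 46 mm long, 14 mm thick, 24 mm high (22 to 46 mm above the deck).
- weight: Bystander: steel loading weight, 54 mm across, 54 mm high. Origin under its centre.
- beaker: Bystander: glass beaker, 64 mm across, 80 mm high. Origin under its centre.
- bottle: Bystander: white bottle with a blue cap, 60 mm across, 160 mm high. Origin under its centre.
- brush: Bystander: blue-handled brush, about 140 mm long, lying in the green tray.
- tray: Bystander: green open tray 120 x 170 x 50 mm. Origin under its centre.

How it is judged:
On the way, in this order (a step that is already met when the one before it is completed fails the run):
1. the blue panel lies in its nest, let go, with the clamp frame still open (distance between panel_blue and deck below 0.008 m and z of panel_blue in the frame of deck below 0.003 m and angle between the x axis of panel_blue and the y axis of deck, either way round below 0.08 rad and angle between the z axis of panel_blue and the z axis of deck, either way round below 0.05 rad and contact force between the fingers and panel_blue below 0.1 N and value of joint clamp above 0.8 rad), for 0.2 s.
2. the clamp frame lies fully down over the panel, the knob not yet turned (value of joint clamp below 0.03 rad and value of joint knob below 0.5 rad and distance between panel_blue and deck below 0.008 m), for 0.1 s.
At the end, for the whole second after the job is handed in: The blue panel rests flat in the nest (centre within 8 mm of the nest's centre, not more than 3 mm off the deck, square to it within 0.08 rad), the clamp frame is fully down (joint under 0.03 rad), and the knob is locked (past 1.4 rad) (distance between panel_blue and deck below 0.008 m and z of panel_blue in the frame of deck below 0.003 m and angle between the x axis of panel_blue and the y axis of deck, either way round below 0.08 rad and angle between the z axis of panel_blue and the z axis of deck, either way round below 0.05 rad and value of joint clamp below 0.03 rad and value of joint knob above 1.4 rad and linear speed of panel_blue below 0.02 m/s); the robot touches nothing.
It fails at once if the knob is turned past its click while the clamp frame is not yet down (value of joint knob above 0.8 rad and value of joint clamp above 0.1 rad).
It fails at once if the clamp frame is slammed (faster than 4 rad/s) (velocity of joint clamp below -4 rad/s).
It fails at once if another panel or another thing on the bench is moved by more than 25 mm (distance of any of panel_yellow, panel_white, weight, beaker, bottle, brush, tray from where it was at the start of the episode above 0.025 m).
It also fails if it takes over 61 s, if anything falls off the work surface, if the arm or the gripper's body presses on something with over 40 N, if the wrist force passes 120 N, or if a joint passes its speed limit or range.

ROBOT

A 6-joint arm with a two-finger parallel gripper is mounted at the origin on the work surface. World frame = base frame: x ahead of the robot, y to its left, z up, the work surface at z = 0. Lengths are in m, angles in rad, forces in N, time in s.
With the tool pointing down it reaches from about 0.35 to 0.85 m from the base axis. Payload 8.1 kg.
Tool frame: the origin (TCP) lies midway between the tips of the shut fingers; the grasp point (between the pads) lies 19 mm behind it (env.grip_depth is the z of the grasp point in the tool frame, in m); z points along the fingers, y is the line along which they close (so a half turn about z gives the same grasp; the last joint's range is limited). The gripper opens to 93 mm and grips with 3 to 60 N. Pads are 15 mm wide; open, the fingers measure 128 mm over their backs; the gripper's body (75 mm by 188 mm) begins 65 mm behind the grasp point.
Start: joints at [-1.358, 0.13, 1.488, -0, 1.523, -0.085], TCP at [0.176, -0.574, 0.195] pointing down, gripper open.
Joint ranges: [-2.96, 2.96], [-0.89, 2.26], [0.02, 2.5], [-1.34, 4.48], [0, 2.73], [-2.66, 2.66]. Speed limits (rad/s): [2.39, 2.39, 2.79, 3.14, 3.14, 3.14].

INTERFACE

Orientations are given as a unit quaternion [w, x, y, z].
In Python, from plant import env gives the robot as it stands.
- The arm moves only by the shell command python3 shift.py 'ROWS' [FORCE]. ROWS is a JSON list of rows, 1 to 12 of them, each of 5 numbers: the opening from 0.0 (shut) to 1.0 (fully open), then dx, dy, dz in m, then a turn about the tool's z in rad; each row is the pose to reach, as a shift and turn from the pose commanded when the command began, along the tool's axes at that moment; what a row does not reach only later rows make up. A row lasts 1/10 s, in which the tool goes at most 0.05 m and 0.15 rad, less where a joint would pass 70% of its speed; a pose out of reach is approached as far as the arm can. The fingers move at their own pace and stop on an object; FORCE is the grip in N (left out, the last holds). Time passes only in rows, so rows that do not move let the fingers close. It prints the time, the measured TCP pose, the force, the opening and the grip force at its end.
- env.read_state(): the state, without advancing time (a new reading comes with each control period).
- env.grab_frame(name): name is "side" or "top"; returns a dict with "img" (400x640x3 uint8, red, green, blue), "intrinsics" (3x3 intrinsics, pixels), "dist" ([k1, k2, p1, p2, k3] as OpenCV has them; the pictures are not rectified), "position" and "attitude" of the camera in the world. Camera axes: x right, y down, z forward; pixel columns grow to the right and rows downward; lengths in m; the calibration is good to about 2 mm. A picture is of the moment at which its call begins. There is no depth.
- env.hand_in(): hands the job in; it is judged then, once.
The state is a dict: "time_s": time; "q": joint angles; "joint_vel": joint speeds; "joint_torque": joint torques, N m; "eef_pos": TCP position; "eef_rot": TCP orientation; "ft_force": force on the tool from outside, world axes, zero at the start; "torque": the same for the moment, N m; "gripper_width": opening from 0.0 (shut) to 1.0 (fully open); "finger_force": force on a finger pad.
Only numpy, scipy, OpenCV 4.12 (cv2) and the standard library are available. Lean on these libraries where they do the work, as an engineer would, in place of code of your own. Each camera call takes 0.05 s, during which the arm holds its last target. There are 200 camera calls.

## Working session

There is one attempt and no reset: what is moved stays moved. The work goes in short steps, Python scripts to look and compute and a shell command to move; the robot and the scene stay as the last step left them, time stands still between calls to the robot, and variables do not carry over. Pictures are saved under pics/ and viewed, at most 10 in all, crops included, and the job is handed in when it is done.

```bash
ls; mkdir -p pics; python3 - <<'E'
from plant import env
import cv2
for n in("side","top"):
    f=env.grab_frame(n); cv2.imwrite(f"pics/{n}0.png",f["img"][:,:,::-1])
    print(n,f["intrinsics"],f["dist"],f["position"],f["attitude"])
s=env.read_state();print(s["time_s"],s["eef_pos"],s["eef_rot"],env.grip_depth)
E
```

```text
pics
plant.py
shift.py
side [[458.38035127   0.         319.06601362]
 [  0.         458.38035127 199.74418114]
 [  0.           0.           1.        ]] [-0.00726472  0.          0.          0.          0.        ] [0.15621992 0.65551978 1.10803443] [ 0.09058066 -0.25655063  0.89915119 -0.34278865]
top [[393.82783055   0.         324.65078514]
 [  0.         393.82783055 195.14985337]
 [  0.           0.           1.        ]] [-0.08890988  0.          0.          0.          0.        ] [ 0.44467925 -0.04491325  1.16636271] [ 0.04170004 -0.70028214  0.71121061 -0.04522712]
0.1 [ 0.17595218 -0.57305499  0.19360423] [-8.14171380e-04  9.88938277e-01  1.48325382e-01 -4.65520653e-05] -0.0188
```
View pics/side0.png

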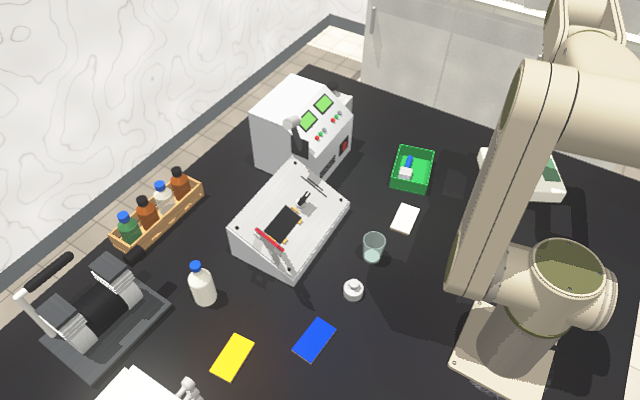

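View pics/top0.png

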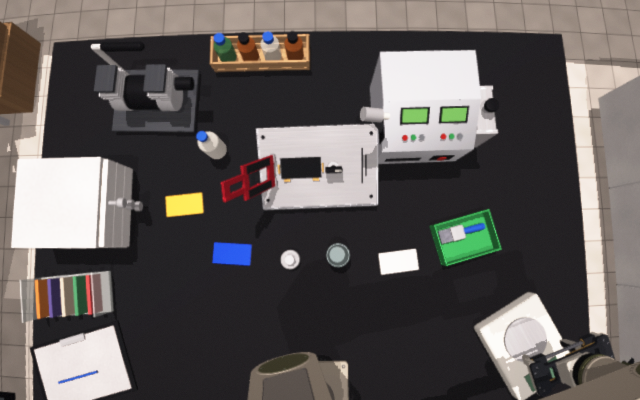

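The side view shows blue panel at about (314,340), nest (283,223), knob (304,198), and clamp edge-on at (268,240). In the top view they're at (232,254), (301,167), (334,170) and (250,180).

```bash
cat > h.py <<'E'
import numpy as np, cv2
from scipy.spatial.transform import Rotation as R
from plant import env
def rot(q): return R.from_quat(np.r_[q[1:],q[0]]).as_matrix()
def ray(f,uv):
    p=cv2.undistortPoints(np.float64(uv).reshape(-1,1,2),f["intrinsics"],f["dist"]).reshape(-1,2)
    d=np.c_[p,np.ones(len(p))]@rot(f["attitude"]).T
    return np.array(f["position"]),d/np.linalg.norm(d,axis=1)[:,None]
def plane(f,uv,z):
    o,d=ray(f,uv); return o+d*((z-o[2])/d[:,2])[:,None]
def tri(fa,a,fb,b):
    out=[]
    (oa,da),(ob,db)=ray(fa,a),ray(fb,b)
    for u,v in zip(da,db):
        t=np.linalg.lstsq(np.c_[u,-v],ob-oa,rcond=None)[0]
        p,q=oa+t[0]*u,ob+t[1]*v; out.append(np.r_[(p+q)/2,np.linalg.norm(p-q)])
    return np.array(out)
def proj(f,P):
    M=rot(f["attitude"]).T; t=-M@np.array(f["position"])
    return cv2.projectPoints(np.float64(P).reshape(-1,1,3),cv2.Rodrigues(M)[0],t,f["intrinsics"],f["dist"])[0].reshape(-1,2)
def big(m):
    c=max(cv2.findContours(m.astype(np.uint8),cv2.RETR_EXTERNAL,cv2.CHAIN_APPROX_NONE)[0],key=cv2.contourArea)
    return c
E
cat > m0.py <<'E'
from h import *
np.set_printoptions(precision=4,suppress=True)
fs,ft=env.grab_frame("side"),env.grab_frame("top")
def rect(f,m,box):
    k=np.zeros(m.shape,bool);x0,y0,x1,y1=box;k[y0:y1,x0:x1]=1
    c=big(m&k);return c
for n,f,bx in(("side",fs,(280,310,350,370)),("top",ft,(200,235,262,275))):
    hsv=cv2.cvtColor(f["img"],cv2.COLOR_RGB2HSV)
    m=(hsv[...,0]>105)&(hsv[...,0]<130)&(hsv[...,1]>150)&(hsv[...,2]>100)
    c=rect(f,m,bx); M=cv2.moments(c); uv=[M["m10"]/M["m00"],M["m01"]/M["m00"]]
    P=plane(f,c.reshape(-1,2),0.01)[:,:2]
    print(n,uv,cv2.minAreaRect((P*1000).astype(np.float32)))
    f["b"]=uv
print("blue",tri(fs,[fs["b"]],ft,[ft["b"]]))
a=cv2.resize(fs["img"][150:290,220:360],None,fx=4,fy=4,interpolation=cv2.INTER_CUBIC)
b=cv2.resize(ft["img"][115:220,215:385],None,fx=4.7,fy=4.7,interpolation=cv2.INTER_CUBIC)
cv2.imwrite("pics/a1.png",a[:,:,::-1]);cv2.imwrite("pics/b1.png",b[:,:,::-1])
E
python3 m0.py
```

```text
side [313.43050494534094, 338.8790560471976] ((420.0148010253906, 225.01718139648438), (111.29374694824219, 61.36162185668945), 85.985107421875)
top [231.50702426564496, 253.50255427841634] ((420.08599853515625, 223.29994201660156), (113.42142486572266, 63.20833206176758), 85.49812316894531)
blue [[0.4203 0.2245 0.0051 0.0012]]
```

View pics/a1.png

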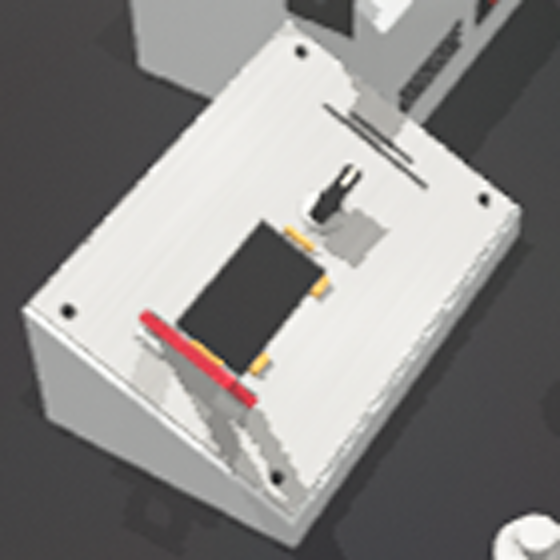

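View pics/b1.png

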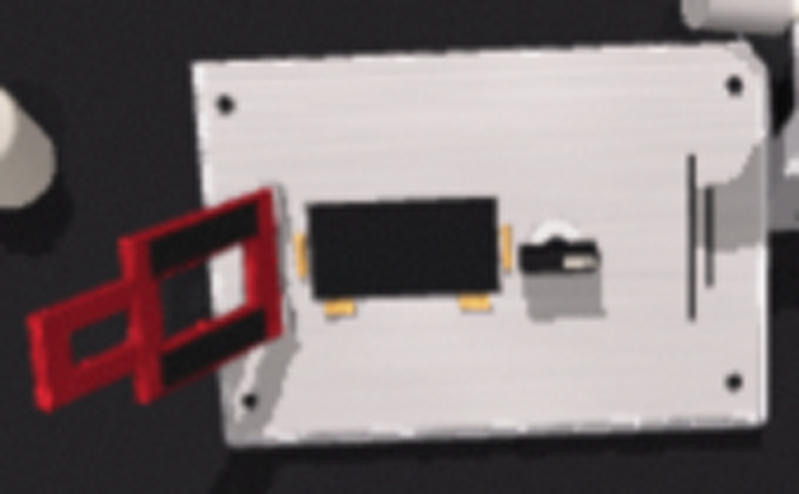

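The crops show the four deck screws, nest, four brass stops and knob clearly in both views. In the side crop, the screws are at (300,50), (68,312), (484,199) and (277,478). In the top crop they're at (225,104), (735,85), (734,382) and (250,400).

```bash
cat > m1.py <<'E'
from h import *
np.set_printoptions(precision=4,suppress=True)
fs,ft=env.grab_frame("side"),env.grab_frame("top")
S=np.array([[68,312],[300,50],[484,199],[277,478]])/4+[220,150]
T=np.array([[225,104],[735,85],[734,382],[250,400]])/4.7+[215,115]
def ref(f,p,r=3):
    g=cv2.cvtColor(f["img"],cv2.COLOR_RGB2GRAY).astype(float)
    x,y=np.round(p).astype(int);w=g[y-r:y+r+1,x-r:x+r+1]
    w=np.clip(np.median(w)-15-w,0,None);Y,X=np.mgrid[y-r:y+r+1,x-r:x+r+1]
    return [(w*X).sum()/w.sum(),(w*Y).sum()/w.sum()]
S=[ref(fs,p) for p in S];T=[ref(ft,p) for p in T]
P=tri(fs,S,ft,T);print("screws RL RR FR FL\n",P)
P=P[:,:3];x=(P[0]+P[1]-P[2]-P[3]);y=(P[0]+P[3]-P[1]-P[2])
n=np.cross(x,y);n/=np.linalg.norm(n);print("n",n,"tilt",np.degrees(np.arccos(n[2])))
# nest corners RR FR
S2=np.array([[263,221],[325,270],[242,376]])/4+[220,150];T2=np.array([[496,198],[499,292],[314,298]])/4.7+[215,115]
N=tri(fs,S2,ft,T2);print("nest RR FR FL\n",N)
# brass centroids
def brass(f,bx):
    h=cv2.cvtColor(f["img"],cv2.COLOR_RGB2HSV);x0,y0,x1,y1=bx
    m=((h[...,0]>12)&(h[...,0]<28)&(h[...,1]>90)&(h[...,2]>120)).astype(np.uint8)
    k=np.zeros_like(m);k[y0:y1,x0:x1]=1
    _,_,st,c=cv2.connectedComponentsWithStats(m*k);return [(s[4],c_) for s,c_ in zip(st[1:],c[1:]) if s[4]>4]
for f,b in((fs,(255,195,310,250)),(ft,(270,155,330,185))):print(brass(f,b))
# knob tip white mark/black ends: top-edge ends of bar
S3=np.array([[350,175],[320,212]])/4+[220,150];T3=np.array([[598,262],[522,262]])/4.7+[215,115]
print("knob",tri(fs,S3,ft,T3))
E
python3 m1.py
```

```text
screws RL RR FR FL
 [[ 0.7346  0.1149  0.1306  0.0002]
 [ 0.7406 -0.1789  0.1326  0.0006]
 [ 0.5775 -0.1827  0.0556  0.0008]
 [ 0.5711  0.1102  0.0543  0.0004]]
n [-0.4249 -0.0038  0.9052] tilt 25.146306252561256
nest RR FR FL
 [[ 0.6824 -0.0415  0.101   0.0003]
 [ 0.6301 -0.0425  0.0781  0.0001]
 [ 0.6276  0.0675  0.0783  0.0014]]
[(np.int32(15), array([294.1333, 209.0667])), (np.int32(14), array([299.5, 221. ])), (np.int32(13), array([271.3846, 237.6154])), (np.int32(16), array([284.25  , 240.3125]))]
[(np.int32(16), array([322.4375, 167.4375])), (np.int32(17), array([278.5294, 168.7647])), (np.int32(18), array([286.5, 180. ])), (np.int32(18), array([315.5, 179. ]))]
knob [[ 0.6416 -0.0988  0.1206  0.0044]
 [ 0.6408 -0.0556  0.1224  0.002 ]]
```

```bash
cat >> h.py <<'E'
np.set_printoptions(precision=4,suppress=True)
YAW=0.0211; O=np.array([0.655,0.0155,0.0945])
def setdeck(o,yaw):
    c,s=np.cos(np.radians(25)),np.sin(np.radians(25))
    return R.from_euler("z",yaw).as_matrix()@np.array([[c,0,-s],[0,1,0],[s,0,c]])
D=setdeck(O,YAW)
def W(p): return O+np.atleast_2d(p)/1000@D.T      # deck mm -> world
def dk(p): return (np.atleast_2d(p)-O)@D*1000
def go(target,yang=None):
    """shift in tool axes to world TCP target, turn so that tool y has world angle yang (mod pi)"""
    s=env.read_state(); A=rot(s["eef_rot"]); d=A.T@(np.array(target)-s["eef_pos"])
    cur=np.arctan2(A[1,1],A[0,1]); t=0
    if yang is not None: t=-((yang-cur+np.pi/2)%np.pi-np.pi/2)
    print("t",s["time_s"],"tcp",np.array(s["eef_pos"]),"shift",d,"turn",round(t,4),"F",np.array(s["ft_force"]))
E
cat > m2.py <<'E'
from h import *
fs,ft=env.grab_frame("side"),env.grab_frame("top")
P=tri(fs,[[294.13,209.07],[299.5,221],[284.25,240.31]],ft,[[322.44,167.44],[315.5,179],[286.5,180]])
print("brass endR lowR lowL deck",dk(P[:,:3]),P[:,3])
print("knob deck",dk([[.6416,-.0988,.1206],[.6408,-.0556,.1224]]))
print("nest deck",dk([[.6824,-.0415,.101],[.6301,-.0425,.0781],[.6276,.0675,.0783]]))
T=np.array([[30,322],[45,410]])/4.7+[215,115];S=np.array([[0,0]])
# clamp tongue-end in the top view: intersect ray with plane deck x = +-24
for u,x in zip(T,(24,-24)):
    o,d=ray(ft,[u]);o=dk(o)[0];d=d[0]@D;t=(x-o[0])/d[0];p=o+t*d
    print("tongue corner deck",p,"r",np.hypot(p[1]-73,p[2]-15),"a",np.arctan2(p[2]-15,73-p[1]))
b=tri(fs,[[196,266]],ft,[[203,136]]);print("bottle cap",b)
print("beaker,weight,white",plane(ft,[[338,255],[290,260],[398,262]],.03))
go([.42,.2245,.195],np.radians(-4.2))
E
python3 m2.py
```

```text
brass endR lowR lowL deck [[ -0.2589 -61.4701   1.9822]
 [-33.3236 -41.2545   1.8153]
 [-33.1489  39.4648   3.0358]] [0.0022 0.001  0.0003]
knob deck [[  -3.2971 -113.9918   30.3356]
 [  -2.4352  -70.7846   31.9198]]
nest deck [[ 26.4844 -57.5654  -5.1779]
 [-30.602  -57.4617  -3.8254]
 [-30.6794  52.5665  -3.5687]]
tongue corner deck [ 24.     165.8825 217.9512] r 223.1957257491186 a 2.0000012993340546
tongue corner deck [-24.     166.4667 206.7967] r 213.35885113577942 a 2.0242498556634376
bottle cap [[0.7351 0.2727 0.1465 0.0012]]
beaker,weight,white [[ 0.4121 -0.0872  0.03  ]
 [ 0.4     0.0502  0.03  ]
 [ 0.3889 -0.2588  0.03  ]]
t 0.4 tcp [ 0.176  -0.5735  0.1944] shift [ 0.4674 -0.6913 -0.0004] turn -1.1997 F [-0.5282  0.1753  0.4509]
```

```bash
sed -i 's/0.0155,0.0945/0.014,0.095/' h.py
python3 shift.py '[[1,0.386,-0.325,-0.04,-0.6],[1,0.386,-0.325,-0.04,-0.6],[1,0.386,-0.325,-0.04,-0.6],[1,0.386,-0.325,-0.04,-0.6],[1,0.386,-0.325,-0.04,-0.6],[1,0.386,-0.325,-0.04,-0.6],[1,0.386,-0.325,-0.04,-0.6],[1,0.386,-0.325,-0.04,-0.6],[1,0.386,-0.325,-0.04,-0.6],[1,0.386,-0.325,-0.04,-0.6],[1,0.386,-0.325,-0.04,-0.6],[1,0.386,-0.325,-0.04,-0.6]]' 20
python3 -c "
from h import *
go([.42,.2245,.10],np.radians(-4.2))"
```

```text
time_s: 1.6
eef_pos: [0.4503, -0.1484, 0.2347]
eef_rot: [0.0, 0.9, 0.436, 0.0]
ft_force: [-1.4, 0.1, -0.7]
gripper_width: 0.999
finger_force: 0.0
t 1.6 tcp [ 0.4503 -0.1484  0.2347] shift [ 0.2736 -0.2552  0.1346] turn -0.5961 F [-1.4161  0.1052 -0.6756]
```

```bash

python3 shift.py '[[1,0.274,-0.255,0,-0.596],[1,0.274,-0.255,0,-0.596],[1,0.274,-0.255,0,-0.596],[1,0.274,-0.255,0,-0.596],[1,0.274,-0.255,0,-0.596],[1,0.274,-0.255,0,-0.596],[1,0.274,-0.255,0,-0.596],[1,0.274,-0.255,0.05,-0.596],[1,0.274,-0.255,0.10,-0.596],[1,0.274,-0.255,0.135,-0.596],[1,0.274,-0.255,0.135,-0.596]]'
python3 -c "
from h import *
go([.42,.2245,.004],np.radians(-4.2))
f=env.grab_frame('top');cv2.imwrite('pics/c.png',cv2.resize(f['img'][180:320,150:330],None,fx=4,fy=4)[:,:,::-1])"
```

```text
time_s: 2.7
eef_pos: [0.4168, 0.2202, 0.0931]
eef_rot: [-0.002, 0.734, 0.679, -0.006]
ft_force: [-0.4, -1.7, 0.3]
gripper_width: 1.004
finger_force: 0.0
t 2.7 tcp [0.4168 0.2202 0.0931] shift [0.005  0.0038 0.089 ] turn -0.005 F [-0.3958 -1.7063  0.3222]
```

View pics/c.png

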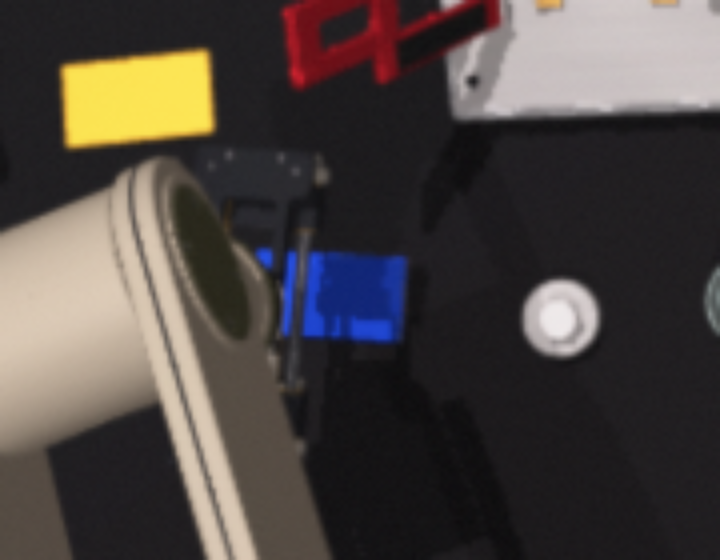

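The crop shows the gripper above the blue panel (panel right half at about (345,297), fingers straddling its width); the weight at (560,318) is clear.

```bash
python3 shift.py '[[1,0,0,0,0],[1,0,0,0,0]]'
python3 -c "
from h import *
go([.42,.2245,.004],np.radians(-4.2))"
```

```text
time_s: 2.95
eef_pos: [0.4236, 0.2236, 0.1028]
eef_rot: [0.001, 0.734, 0.679, 0.002]
ft_force: [-0.9, 0.0, 0.6]
gripper_width: 0.998
finger_force: 0.0
t 2.95 tcp [0.4236 0.2236 0.1028] shift [ 0.0004 -0.0041  0.0988] turn -0.005 F [-0.8617  0.0393  0.5902]
```

```bash
python3 shift.py '[[1,0,0,0.03,0],[1,0,0,0.06,0],[1,0,0,0.08,0],[1,0,0,0.09,0],[1,0,0,0.0955,0],[1,0,0,0.0955,0],[1,0,0,0.0955,0],[1,0,0,0.0955,0]]'
python3 shift.py '[[0,0,0,0,0],[0,0,0,0,0],[0,0,0,0,0],[0,0,0,0,0],[0,0,0,0,0],[0,0,0,0,0]]' 20
```

```text
time_s: 3.75
eef_pos: [0.4222, 0.224, 0.0054]
eef_rot: [0.0, 0.734, 0.679, 0.001]
ft_force: [-0.5, 0.4, 0.7]
gripper_width: 1.002
finger_force: 0.0
time_s: 4.35
eef_pos: [0.421, 0.2235, 0.004]
eef_rot: [-0.0, 0.734, 0.679, -0.0]
ft_force: [-0.3, 0.6, 0.8]
gripper_width: 0.533
finger_force: 0.0
```

```bash
python3 shift.py '[[0,0,0,0,0],[0,0,0,0,0],[0,0,0,0,0]]' 
python3 -c "
from h import *
f=env.grab_frame('side');cv2.imwrite('pics/d.png',cv2.resize(f['img'][270:400,240:400],None,fx=4,fy=4)[:,:,::-1])"
```

```text
time_s: 4.65
eef_pos: [0.4211, 0.2235, 0.004]
eef_rot: [-0.0, 0.734, 0.679, -0.0]
ft_force: [0.1, 0.2, 0.2]
gripper_width: 0.273
finger_force: 0.0
```

View pics/d.png

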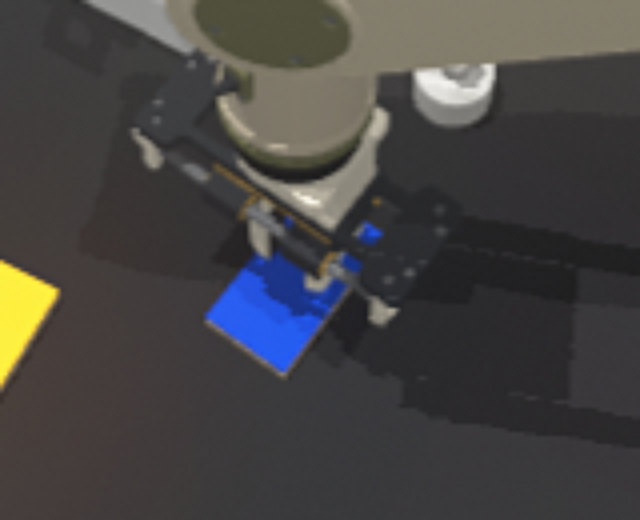

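The picture shows the fingers closing above the panel (panel at (280,310), untouched): the tips retract when open, so I must go lower. I'll reopen and lower until the bench is felt.

```bash
python3 shift.py '[[0.8,0,0,0,0],[0.8,0,0,0,0],[0.8,0,0,0,0],[0.8,0,0,0,0],[0.8,0,0,0,0],[0.8,0,0,0,0],[0.8,0,0,0,0],[0.8,0,0,0.002,0],[0.8,0,0,0.004,0],[0.8,0,0,0.004,0]]' 
python3 shift.py '[[0.8,0,0,0.001,0],[0.8,0,0,0.002,0],[0.8,0,0,0.002,0]]'
python3 shift.py '[[0.8,0,0,0.001,0],[0.8,0,0,0.002,0],[0.8,0,0,0.002,0]]'
python3 shift.py '[[0.8,0,0,0.001,0],[0.8,0,0,0.002,0],[0.8,0,0,0.002,0]]'
```

```text
time_s: 5.7
eef_pos: [0.4208, 0.2234, -0.0004]
eef_rot: [-0.0, 0.734, 0.679, -0.0]
ft_force: [-0.7, 0.1, -0.9]
gripper_width: 0.798
finger_force: 0.0
time_s: 6.0
eef_pos: [0.421, 0.2235, -0.0022]
eef_rot: [-0.0, 0.734, 0.679, -0.0]
ft_force: [0.0, 0.2, -0.1]
gripper_width: 0.799
finger_force: 0.0
time_s: 6.3
eef_pos: [0.421, 0.2235, -0.0041]
eef_rot: [-0.0, 0.734, 0.679, -0.0]
ft_force: [0.2, -0.1, 0.2]
gripper_width: 0.8
finger_force: 0.0
time_s: 6.6
eef_pos: [0.421, 0.2235, -0.0061]
eef_rot: [-0.0, 0.734, 0.679, -0.0]
ft_force: [-1.1, -0.8, 0.1]
gripper_width: 0.802
finger_force: 0.0
```

```bash
python3 shift.py '[[0.6,0,0,0,0],[0.6,0,0,0,0],[0.6,0,0,0,0],[0.6,0,0,0,0],[0.6,0,0,0,0],[0.6,0,0,0,0]]' 15
```

```text
time_s: 7.2
eef_pos: [0.4212, 0.2236, -0.0059]
eef_rot: [0.0, 0.734, 0.679, 0.0]
ft_force: [0.1, 0.8, 0.9]
gripper_width: 0.603
finger_force: 0.0
```

```bash
python3 shift.py '[[0.4,0,0,0,0],[0.4,0,0,0,0],[0.4,0,0,0,0],[0.4,0,0,0,0],[0.4,0,0,0,0]]' 15
```

```text
time_s: 7.7
eef_pos: [0.4211, 0.2236, -0.006]
eef_rot: [-0.0, 0.734, 0.679, 0.0]
ft_force: [1.2, 0.1, 0.1]
gripper_width: 0.401
finger_force: 0.0
```

```bash
python3 -c "
from h import *
f=env.grab_frame('side')
s=env.read_state();A=rot(s['eef_rot']);p=np.array(s['eef_pos'])
for d in(-.019,.019): print((proj(f,[p+A[:,1]*d])-[275,290])*9)
print('blue-panel centre & corners',(proj(f,[[.42,.2245,.01]])-[275,290])*9)
im=cv2.resize(f['img'][290:355,275:360],None,fx=9,fy=9,interpolation=cv2.INTER_CUBIC);im=np.clip(im.astype(float)*1.6,0,255).astype(np.uint8)
cv2.imwrite('pics/e.png',im[:,:,::-1])"
```

```text
[[401.4233 491.4394]]
[[293.6691 416.0188]]
blue-panel centre & corners [[348.9304 433.4107]]
```

View pics/e.png

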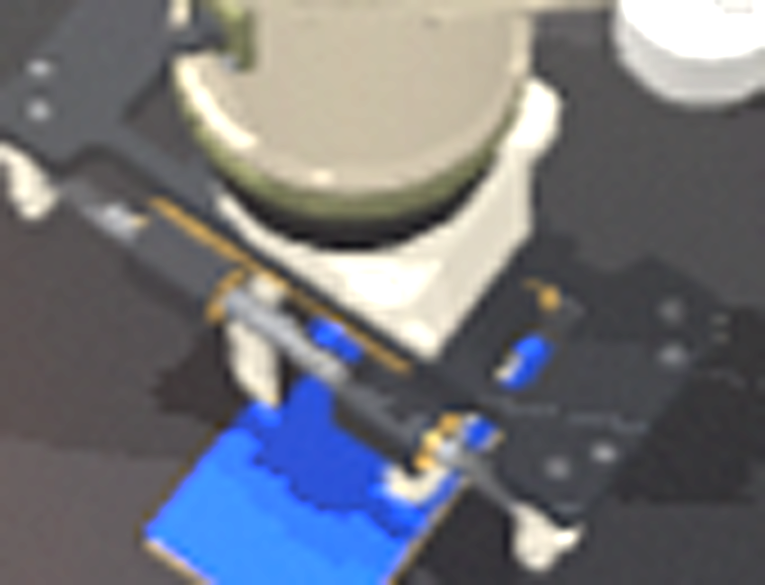

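The picture shows the rear finger tip at (265,400) and the front one at (410,490) over the blue panel. I'll check whether the panel has moved and where the tips really are.

```bash
python3 -c "
from h import *
f=env.grab_frame('side');t=env.grab_frame('top')
e=np.radians(85.8);u=np.array([np.cos(e),np.sin(e),0]);v=np.array([-u[1],u[0],0]);c=np.array([.42,.2245,.01])
C=[c+a*.055*u+b*.03*v for a,b in((1,1),(1,-1),(-1,-1),(-1,1))]
print('expected corners',(proj(f,C)-[275,290])*9)
print('left end visible corners on z=.01',plane(f,np.array([[150,530]])/9+[275,290],.01),'exp',C[:2])
for z in(0,.01,.02,.03): print(z,'front tip',plane(f,np.array([[410,495]])/9+[275,290],z),'rear tip',plane(f,np.array([[265,402]])/9+[275,290],z))
s=env.read_state();print(s['eef_pos'],s['q'],s['gripper_width'],s['joint_torque'])
h=cv2.cvtColor(f['img'],cv2.COLOR_RGB2HSV);m=(h[...,0]>105)&(h[...,0]<130)&(h[...,1]>150)&(h[...,2]>60)
k=np.zeros(m.shape,bool);k[305:375,275:350]=1;ys,xs=np.where(m&k);P=plane(f,np.c_[xs,ys],.01)
q=(P-c)@np.c_[u,v];print('panel extents along u,v',q.min(0),q.max(0))
"
```

```text
expected corners [[318.3473 650.849 ]
 [143.6465 525.1778]
 [377.4206 230.818 ]
 [547.7928 344.4636]]
left end visible corners on z=.01 [[0.4517 0.2774 0.01  ]] exp [array([0.3941, 0.2815, 0.01  ]), array([0.4539, 0.2772, 0.01  ])]
0 front tip [[0.3982 0.227  0.    ]] rear tip [[0.4477 0.2252 0.    ]]
0.01 front tip [[0.396  0.2308 0.01  ]] rear tip [[0.445  0.2291 0.01  ]]
0.02 front tip [[0.3938 0.2347 0.02  ]] rear tip [[0.4424 0.233  0.02  ]]
0.03 front tip [[0.3917 0.2386 0.03  ]] rear tip [[0.4398 0.2369 0.03  ]]
[ 0.4211  0.2236 -0.0059] [ 0.3805 -0.0009  2.012  -0.      1.1305  0.4575] 0.4005194001515621 [  0.0005 -42.4503 -42.488    0.0698  -0.0202   0.    ]
panel extents along u,v [-0.0551 -0.0305] [0.0563 0.0308]
```

Panel unmoved; tips (seen at y≈0.231) stand just above 10 mm. Going lower with the fingers open, feeling for the bench.

```bash
python3 shift.py '[[0.75,0,0,0,0],[0.75,0,0,0,0],[0.75,0,0,0,0],[0.75,0,0,0,0],[0.75,0,0,0,0],[0.75,0,0,0.002,0],[0.75,0,0,0.004,0],[0.75,0,0,0.006,0],[0.75,0,0,0.006,0]]' 15
for i in 1 2 ; do :; done
python3 shift.py '[[0.75,0,0,0.001,0],[0.75,0,0,0.002,0],[0.75,0,0,0.002,0]]' | sed -n '2p;4,5p'
python3 shift.py '[[0.75,0,0,0.001,0],[0.75,0,0,0.001,0]]'| sed -n '2p;4,5p'
```

```text
time_s: 8.75
eef_pos: [0.4207, 0.2234, -0.0125]
eef_rot: [-0.0, 0.734, 0.679, -0.0]
ft_force: [0.7, -0.5, -0.4]
gripper_width: 0.75
finger_force: 0.0
eef_pos: [0.421, 0.2235, -0.0141]
ft_force: [-0.2, 0.6, -0.1]
gripper_width: 0.748
eef_pos: [0.4211, 0.2236, -0.0151]
ft_force: [-0.2, -0.1, 0.6]
gripper_width: 0.747
```

Try closing gently here.

```bash
python3 shift.py '[[0.5,0,0,0,0],[0.5,0,0,0,0],[0.5,0,0,0,0],[0.5,0,0,0,0],[0.5,0,0,0,0],[0.5,0,0,0,0]]' 15
```

```text
time_s: 9.85
eef_pos: [0.4211, 0.2236, -0.0149]
eef_rot: [-0.0, 0.734, 0.679, -0.0]
ft_force: [-0.4, 0.5, -0.5]
gripper_width: 0.63
finger_force: 15.0
```

Gripped at 60 mm. Lifting, then checking the path (around the clamp: first to y≈0, then forward).

```bash
python3 shift.py '[[0.5,0,0,-0.01,0],[0.5,0,0,-0.04,0],[0.5,0,0,-0.08,0],[0.5,0,0,-0.12,0],[0.5,0,0,-0.16,0],[0.5,0,0,-0.17,0],[0.5,0,0,-0.17,0],[0.5,0,0,-0.17,0]]' 20
python3 -c "
from h import *
go([.42,.0135,.155],YAW)
go([.655,.0135,.155],YAW)"
```

```text
time_s: 10.65
eef_pos: [0.4205, 0.2233, 0.154]
eef_rot: [-0.0, 0.734, 0.679, -0.001]
ft_force: [-1.0, -0.7, -0.1]
gripper_width: 0.628
finger_force: 20.0
t 10.65 tcp [0.4205 0.2233 0.154 ] shift [-0.2092  0.0156 -0.0009] turn -0.0981 F [-0.9502 -0.6943 -0.1207]
t 10.65 tcp [0.4205 0.2233 0.154 ] shift [-0.1912  0.2499 -0.0011] turn -0.0981 F [-0.9502 -0.6943 -0.1207]
```

```bash
python3 shift.py '[[0.5,-0.05,0.004,0,-0.05],[0.5,-0.10,0.008,0,-0.098],[0.5,-0.15,0.012,0,-0.098],[0.5,-0.19,0.015,0,-0.098],[0.5,-0.206,0.05,0,-0.098],[0.5,-0.203,0.10,0,-0.098],[0.5,-0.199,0.15,0,-0.098],[0.5,-0.195,0.20,0,-0.098],[0.5,-0.191,0.235,0,-0.098],[0.5,-0.191,0.25,0,-0.098],[0.5,-0.191,0.25,0,-0.098],[0.5,-0.191,0.25,0,-0.098]]'
cat > m3.py <<'E'
from h import *
fs,ft=env.grab_frame("side"),env.grab_frame("top")
for n,f in(("side",fs),("top",ft)):
    h=cv2.cvtColor(f["img"],cv2.COLOR_RGB2HSV)
    m=(h[...,0]>105)&(h[...,0]<130)&(h[...,1]>150)&(h[...,2]>60)
    k=np.zeros(m.shape,bool); c0=proj(f,[env.read_state()["eef_pos"]])[0].astype(int);k[c0[1]-45:c0[1]+45,c0[0]-45:c0[0]+45]=1
    ys,xs=np.where(m&k)
    z=env.read_state()["eef_pos"][2]+.015+.010
    P=plane(f,np.c_[xs,ys],z)-O; c,s=np.cos(YAW),np.sin(YAW)
    X=P[:,0]*c+P[:,1]*s;Y=-P[:,0]*s+P[:,1]*c
    print(n,"x",np.percentile(X,[.5,99.5])*1000,"y",np.percentile(Y,[.5,99.5])*1000,"n",len(X),"z",z)
    x,y=c0;cv2.imwrite(f"pics/f_{n}.png",cv2.resize(f["img"][y-40:y+40,x-50:x+50],None,fx=6,fy=6,interpolation=cv2.INTER_CUBIC)[:,:,::-1])
go([.655,.0135,.155],YAW)
E
python3 m3.py
```

```text
time_s: 11.85
eef_pos: [0.654, 0.014, 0.1523]
eef_rot: [-0.002, 0.7, 0.714, -0.002]
ft_force: [0.1, -0.2, -0.5]
gripper_width: 0.627
finger_force: 20.0
side x [-31.6636  26.0862] y [-29.7998  57.0553] n 475 z 0.17884735814703517
top x [-28.7672  -7.7623] y [45.6727 53.0046] n 27 z 0.17884735814703517
t 11.95 tcp [0.6542 0.014  0.1538] shift [-0.0005  0.0008 -0.0012] turn -0.0001 F [-0.0809 -0.0636 -0.7057]
```

```bash
python3 - <<'E'
from h import *
fs,ft=env.grab_frame("side"),env.grab_frame("top")
obs={"side":{"eR":(294.13,209.07),"lR":(299.5,221),"lL":(284.25,240.31)},"top":{"eR":(322.44,167.44),"eL":(278.53,168.76),"lR":(315.5,179),"lL":(286.5,180)}}
P={"eR":(0,-60.5,5.5),"eL":(0,60.5,5.5),"lR":(-34,-40,5.5),"lL":(-34,40,5.5)}
for n,f in(("side",fs),("top",ft)):
    for k,uv in obs[n].items():
        w=W(P[k])[0]; q=plane(f,[uv],w[2])[0]
        d=(q-w); print(n,k,"dx,dy mm in world",d[:2]*1000)
E
```

```text
side eR dx,dy mm in world [0.4945 3.4853]
side lR dx,dy mm in world [1.0472 2.791 ]
side lL dx,dy mm in world [0.9093 2.4429]
top eR dx,dy mm in world [-0.512   0.1294]
top eL dx,dy mm in world [0.2447 0.1467]
top lR dx,dy mm in world [1.1534 0.0415]
top lL dx,dy mm in world [1.2758 0.7176]
```

```bash
python3 shift.py '[[0.5,0.0005,0.0012,0.015,0],[0.5,0.0005,0.0012,0.03,0],[0.5,0.0005,0.0012,0.04,0],[0.5,0.0005,0.0012,0.045,0],[0.5,0.0005,0.0012,0.045,0],[0.5,0.0005,0.0012,0.045,0]]'
python3 shift.py '[[0.5,0,0,0.002,0],[0.5,0,0,0.004,0],[0.5,0,0,0.004,0],[0.5,0,0,0.004,0]]'
```

```text
time_s: 12.65
eef_pos: [0.657, 0.0144, 0.1101]
eef_rot: [0.0, 0.7, 0.714, 0.0]
ft_force: [-0.5, 0.4, -1.1]
gripper_width: 0.626
finger_force: 20.0
time_s: 13.05
eef_pos: [0.6569, 0.0144, 0.1061]
eef_rot: [0.0, 0.7, 0.714, 0.0]
ft_force: [0.0, -0.3, 0.0]
gripper_width: 0.628
finger_force: 20.0
```

```bash
python3 shift.py '[[0.5,0,-0.001,0.001,0],[0.5,0,-0.001,0.002,0],[0.5,0,-0.001,0.003,0],[0.5,0,-0.001,0.003,0]]'
python3 shift.py '[[0.5,0,0,0.001,0],[0.5,0,0,0.002,0],[0.5,0,0,0.003,0],[0.5,0,0,0.003,0]]'
```

```text
time_s: 13.45
eef_pos: [0.6557, 0.0144, 0.1028]
eef_rot: [-0.0, 0.7, 0.714, -0.0]
ft_force: [0.6, 0.3, -0.0]
gripper_width: 0.629
finger_force: 20.0
time_s: 13.85
eef_pos: [0.6557, 0.0144, 0.0998]
eef_rot: [-0.0, 0.7, 0.715, -0.0]
ft_force: [-0.3, -0.0, -0.3]
gripper_width: 0.629
finger_force: 20.0
```

```bash
python3 shift.py '[[0.5,0,0,0.001,0],[0.5,0,0,0.002,0],[0.5,0,0,0.002,0]]' | sed -n '2p;4p'
python3 shift.py '[[0.5,0,0,0.001,0],[0.5,0,0,0.002,0],[0.5,0,0,0.002,0]]'| sed -n '2p;4p'
```

```text
eef_pos: [0.6557, 0.0144, 0.0978]
ft_force: [-0.7, -0.8, -0.5]
eef_pos: [0.6557, 0.0144, 0.0958]
ft_force: [0.1, -0.1, -0.7]
```

```bash
python3 shift.py '[[0.5,0,0,0.0005,0],[0.5,0,0,0.001,0],[0.5,0,0,0.001,0]]' | sed -n '2p;4p'
python3 shift.py '[[0.5,0,0,0.0005,0],[0.5,0,0,0.001,0],[0.5,0,0,0.001,0]]'| sed -n '2p;4p'
python3 shift.py '[[0.5,0,0,0.0005,0],[0.5,0,0,0.001,0],[0.5,0,0,0.001,0]]'| sed -n '2p;4p'
```

```text
eef_pos: [0.6558, 0.0144, 0.0949]
ft_force: [0.5, -0.1, -1.2]
eef_pos: [0.6561, 0.0144, 0.0945]
ft_force: [-0.6, 0.6, 2.2]
eef_pos: [0.6561, 0.0144, 0.0942]
ft_force: [-4.2, -1.1, 7.2]
```

Contact at TCP z≈94.6 mm, as reckoned. Back off 2 mm and release a little.

```bash
python3 shift.py '[[0.5,0,0,-0.002,0],[0.5,0,0,-0.003,0],[0.72,0,0,-0.003,0],[0.72,0,0,-0.003,0],[0.72,0,0,-0.003,0],[0.72,0,0,-0.003,0]]'
python3 - <<'E'
from h import *
f=env.grab_frame("side");cv2.imwrite("pics/g.png",cv2.resize(f["img"][170:270,220:350],None,fx=6,fy=6,interpolation=cv2.INTER_CUBIC)[:,:,::-1])
E
```

```text
time_s: 15.95
eef_pos: [0.6558, 0.0144, 0.0959]
eef_rot: [-0.0, 0.7, 0.714, -0.0]
ft_force: [0.7, -0.9, -0.1]
gripper_width: 0.721
finger_force: 0.0
```

View pics/g.png

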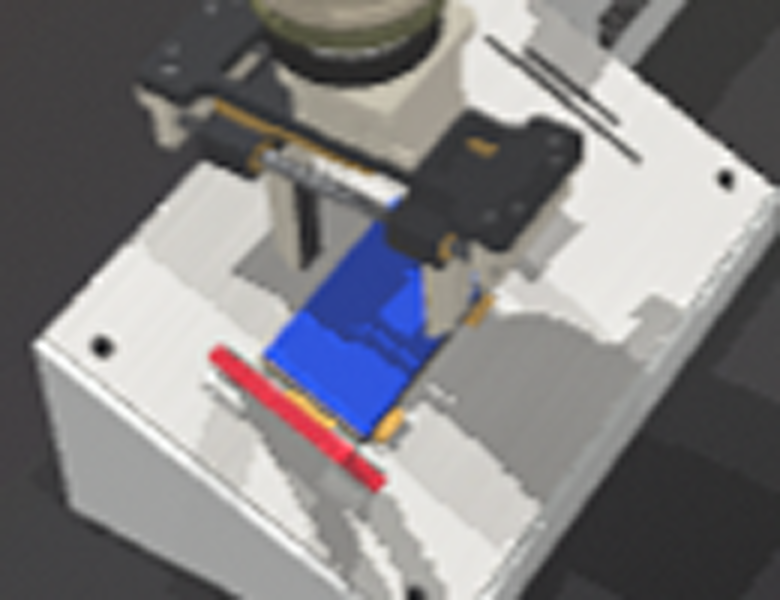

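The panel (centre ~(360,330)) lies in the nest against both lower stops, with the left end stop at (310,405) showing free. Raising and measuring.

```bash
python3 shift.py '[[0.75,0,0,-0.02,0],[0.75,0,0,-0.06,0],[0.75,0,0,-0.11,0],[0.75,0,0,-0.16,0],[0,0,0.05,0,0],[0,0,0,-0.20,0],[0,0,-0.05,-0.21,0],[0,0,-0.10,-0.21,0],[0,0,-0.15,-0.21,0],[0,0,-0.2,-0.21,0],[0,0,-0.22,-0.21,0],[0,0,-0.22,-0.21,0]]'
cat > m4.py <<'E'
from h import *
fs,ft=env.grab_frame("side"),env.grab_frame("top")
for n,f,b in(("side",fs,(-.0010,.0028)),("top",ft,(.0006,.0002))):
    h=cv2.cvtColor(f["img"],cv2.COLOR_RGB2HSV)
    m=(h[...,0]>105)&(h[...,0]<130)&(h[...,1]>150)&(h[...,2]>60)
    c0=proj(f,W((0,0,10)))[0].astype(int);k=np.zeros(m.shape,bool);k[c0[1]-35:c0[1]+35,c0[0]-35:c0[0]+35]=1
    c=big(m&k).reshape(-1,2)
    o,d=ray(f,c);o=(o-O-np.r_[b,0])@D*1000;d=d@D;P=o+d*((10-o[2])/d[:,2])[:,None]
    print(n,cv2.minAreaRect(P[:,:2].astype(np.float32)))
h=cv2.cvtColor(ft["img"],cv2.COLOR_RGB2HSV);m=((h[...,0]>170)|(h[...,0]<6))&(h[...,1]>140)&(h[...,2]>60);m[:,:210]=0;m[:,340:]=0;m[:110]=0;m[230:]=0
x,y,w,hh=cv2.boundingRect(big(m));print("crimson box",x,y,w,hh)
go([.56,.26,.26],YAW)
E
python3 m4.py
```

```text
time_s: 17.2
eef_pos: [0.4327, 0.0099, 0.3069]
eef_rot: [0.001, 0.7, 0.714, 0.0]
ft_force: [0.7, -0.5, -0.2]
gripper_width: 0.114
finger_force: 0.0
side ((2.1861209869384766, 0.09011077880859375), (59.17399978637695, 107.89250946044922), 0.4326615631580353)
top ((1.8424663543701172, -0.1892547607421875), (107.341064453125, 59.17644119262695), 87.98565673828125)
crimson box 220 155 55 48
t 17.3 tcp [0.4359 0.0098 0.3068] shift [0.2476 0.1291 0.0471] turn -0.0003 F [ 0.2062 -0.4072 -0.0652]
```

Panel centre in deck frame is (2, 0) mm, square and of the right size: home. Now to the left of the tongue.

```bash
python3 -c "
from h import *
for a in (2.01,1.5,1.2,.9,.7,.5,.3,0): print(a,'tip',W((0,73-211*np.cos(a),15+211*np.sin(a))),'r200 face',W((0,73-200*np.cos(a)+4*np.sin(a),15+200*np.sin(a)+4*np.cos(a))))
go([.566,.228,.255],YAW)"
```

```text
2.01 tip [[0.5645 0.1748 0.2817]] r200 face [[0.5695 0.1739 0.2711]]
1.5 tip [[0.5585 0.0701 0.2993]] r200 face [[0.5629 0.0749 0.2897]]
1.2 tip [[0.5656 0.0087 0.2868]] r200 face [[0.5692 0.0164 0.2789]]
0.9 tip [[ 0.5801 -0.0458  0.2584]] r200 face [[ 0.5824 -0.0357  0.2528]]
0.7 tip [[ 0.5931 -0.0757  0.2318]] r200 face [[ 0.5946 -0.0647  0.2281]]
0.5 tip [[ 0.6083 -0.0992  0.2003]] r200 face [[ 0.6088 -0.0876  0.1987]]
0.3 tip [[ 0.625  -0.1152  0.1651]] r200 face [[ 0.6245 -0.1036  0.1656]]
0 tip [[ 0.6516 -0.1241  0.1086]] r200 face [[ 0.6497 -0.1131  0.1122]]
t 17.3 tcp [0.4359 0.0098 0.3068] shift [0.2155 0.1344 0.0521] turn -0.0003 F [ 0.2062 -0.4072 -0.0652]
```

```bash
python3 shift.py '[[0,0.05,0.01,0,0],[0,0.10,0.03,0,0],[0,0.15,0.05,0,0],[0,0.20,0.08,0,0],[0,0.215,0.12,0,0],[0,0.215,0.134,0.02,0],[0,0.215,0.134,0.052,0],[0,0.215,0.134,0.052,0],[0,0.215,0.134,0.052,0]]' 
python3 shift.py '[[0,-0.01,0,0,0],[0,-0.02,0,0,0],[0,-0.03,0,0,0],[0,-0.04,0,0,0],[0,-0.04,0,0,0]]' 
python3 shift.py '[[0,-0.01,0,0,0],[0,-0.02,0,0,0],[0,-0.03,0,0,0],[0,-0.03,0,0,0]]' 

```

```text
time_s: 18.2
eef_pos: [0.5653, 0.2276, 0.2529]
eef_rot: [-0.001, 0.7, 0.714, -0.001]
ft_force: [0.9, -0.3, 0.4]
gripper_width: 0.007
finger_force: 0.0
time_s: 18.7
eef_pos: [0.5661, 0.1878, 0.2577]
eef_rot: [-0.0, 0.7, 0.714, 0.002]
ft_force: [-7.6, 4.7, 12.7]
gripper_width: 0.002
finger_force: 7.4
time_s: 19.1
eef_pos: [0.5674, 0.1565, 0.256]
eef_rot: [0.001, 0.7, 0.714, 0.001]
ft_force: [0.5, 0.3, 0.5]
gripper_width: 0.004
finger_force: 0.1
```

```bash
python3 - <<'E'
from h import *
f=env.grab_frame("side");cv2.imwrite("pics/i.png",cv2.resize(f["img"][130:290,200:400],None,fx=4,fy=3.75,interpolation=cv2.INTER_CUBIC)[:,:,::-1])
E
```

```text
(no output)
```

View pics/i.png

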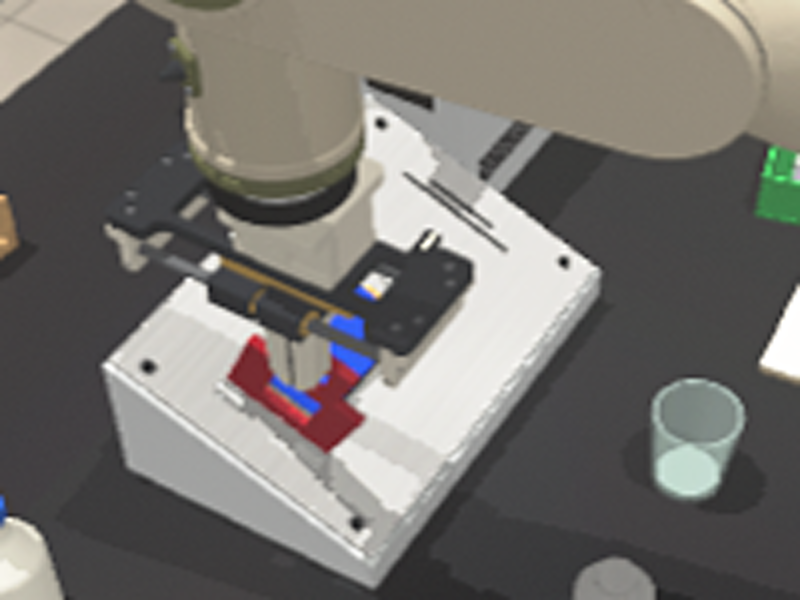

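The picture shows the shut fingers at (300,370) on the left of the crimson frame, which is following them; the panel still lies in the nest. Continuing the push to the right.

```bash
python3 shift.py '[[0,-0.015,0,0,0],[0,-0.03,0,0,0],[0,-0.045,0,0,0],[0,-0.06,0,0,0],[0,-0.075,0,0,0],[0,-0.09,0,0,0],[0,-0.105,0,0,0],[0,-0.12,0,0,0],[0,-0.13,0,0,0],[0,-0.13,0,0,0]]' 
cat > arc.py <<'E'
from h import *
s=env.read_state();A=rot(s["eef_rot"])
import sys
r,x=float(sys.argv[1]),float(sys.argv[2])
for a in map(float,sys.argv[3:]):
    p=W((x,73-r*np.cos(a)+4*np.sin(a),15+r*np.sin(a)+4*np.cos(a)))[0]+[0,.0075,0]
    print(a,p,A.T@(p-s["eef_pos"]))
E
python3 arc.py 170 0 1.3 1.1 .9 .7 .5
```

```text
time_s: 20.15
eef_pos: [0.5697, 0.0259, 0.2541]
eef_rot: [0.0, 0.7, 0.714, -0.0]
ft_force: [0.1, -0.0, -0.2]
gripper_width: 0.003
finger_force: 0.0
1.3 [0.5783 0.0513 0.258 ] [ 0.0252  0.0092 -0.0039]
1.1 [0.5839 0.0195 0.2475] [-0.0067  0.0141  0.0066]
0.9 [ 0.592  -0.0094  0.2315] [-0.0357  0.0216  0.0226]
0.7 [ 0.6022 -0.0341  0.2106] [-0.0605  0.0314  0.0435]
0.5 [ 0.6143 -0.0536  0.1856] [-0.0803  0.0431  0.0685]
```

```bash
python3 shift.py '[[0,-0.004,0.007,0.004,0],[0,-0.007,0.014,0.007,0],[0,-0.021,0.018,0.015,0],[0,-0.036,0.022,0.023,0],[0,-0.049,0.026,0.033,0],[0,-0.061,0.031,0.044,0],[0,-0.071,0.037,0.056,0],[0,-0.08,0.043,0.068,0],[0,-0.08,0.043,0.068,0]]' 
python3 - <<'E'
from h import *
f=env.grab_frame("side")
h=cv2.cvtColor(f["img"],cv2.COLOR_RGB2HSV);m=((h[...,0]>168)|(h[...,0]<6))&(h[...,1]>130)&(h[...,2]>60);m[:150]=0;m[270:]=0;m[:,:230]=0;m[:,350:]=0
c=big(m);print("crimson box",cv2.boundingRect(c),cv2.contourArea(c))
for a in(1.2,1,.8,.6,.5,.4): print(a,proj(f,W([(x,73-r*np.cos(a),15+r*np.sin(a)) for r,x in((136,-44),(211,-24),(211,24))])).round().tolist())
E
```

```text
time_s: 21.05
eef_pos: [0.6133, -0.0527, 0.1827]
eef_rot: [-0.002, 0.7, 0.714, -0.001]
ft_force: [-0.8, 0.3, -0.3]
gripper_width: 0.004
finger_force: 0.0
crimson box (259, 178, 66, 70) 1642.0
1.2 [[309.0, 218.0], [318.0, 194.0], [303.0, 182.0]]
1 [[312.0, 214.0], [323.0, 188.0], [308.0, 176.0]]
0.8 [[313.0, 211.0], [325.0, 185.0], [311.0, 173.0]]
0.6 [[314.0, 210.0], [326.0, 184.0], [312.0, 173.0]]
0.5 [[314.0, 210.0], [325.0, 185.0], [312.0, 174.0]]
0.4 [[313.0, 211.0], [324.0, 186.0], [311.0, 175.0]]
```

```bash
sed -i 's/\[0,.0075,0\]/[float(__import__("os").environ.get("DX",0)),.0075,0]/' arc.py; DX=-.0175 python3 arc.py 118 -30 .7 .5 .4 .3 .2 .1 0 -0.03
```

```text
0.7 [0.5709 0.0054 0.1676] [ 0.0582 -0.0414  0.0166]
0.5 [ 0.5792 -0.0084  0.1504] [ 0.0442 -0.0333  0.0337]
0.4 [ 0.5837 -0.0138  0.1409] [ 0.0388 -0.0289  0.0432]
0.3 [ 0.5884 -0.0181  0.131 ] [ 0.0343 -0.0242  0.0531]
0.2 [ 0.5933 -0.0213  0.1207] [ 0.031  -0.0194  0.0633]
0.1 [ 0.5982 -0.0233  0.1102] [ 0.0289 -0.0145  0.0738]
0.0 [ 0.6032 -0.0242  0.0995] [ 0.0279 -0.0095  0.0845]
-0.03 [ 0.6047 -0.0243  0.0963] [ 0.0278 -0.0079  0.0877]
```

```bash
python3 shift.py '[[0,0.02,0,-0.02,0],[0,0.05,-0.03,-0.02,0],[0,0.058,-0.041,0,0],[0,0.058,-0.041,0.016,0],[0,0.051,-0.037,0.025,0],[0,0.044,-0.033,0.034,0],[0,0.039,-0.029,0.043,0],[0,0.034,-0.024,0.053,0],[0,0.031,-0.019,0.063,0],[0,0.029,-0.0145,0.073,0],[0,0.028,-0.011,0.08,0],[0,0.028,-0.011,0.08,0]]' 
python3 shift.py '[[0,0,0,0.002,0],[0,0,0,0.004,0],[0,0,0,0.004,0]]'
```

```text
time_s: 22.3
eef_pos: [0.6022, -0.0236, 0.1043]
eef_rot: [-0.001, 0.7, 0.714, -0.001]
ft_force: [0.3, -0.2, 0.5]
gripper_width: 0.005
finger_force: 0.0
time_s: 22.6
eef_pos: [0.6029, -0.0235, 0.1024]
eef_rot: [0.0, 0.7, 0.715, 0.0]
ft_force: [-0.0, -0.3, 0.3]
gripper_width: 0.002
finger_force: 0.3
```

```bash
python3 shift.py '[[0,0,0,0.001,0],[0,0,0,0.002,0],[0,0,0,0.002,0]]' | sed -n '2p;4p'
python3 shift.py '[[0,0,0,0.001,0],[0,0,0,0.002,0],[0,0,0,0.002,0]]' | sed -n '2p;4p'
python3 shift.py '[[0,0,0,0.001,0],[0,0,0,0.002,0],[0,0,0,0.002,0]]' | sed -n '2p;4p'
```

```text
eef_pos: [0.6027, -0.0237, 0.1002]
ft_force: [0.8, -0.1, 0.9]
eef_pos: [0.6025, -0.0237, 0.0978]
ft_force: [0.5, 0.8, 2.2]
eef_pos: [0.6025, -0.0237, 0.0958]
ft_force: [-0.8, 1.2, 1.2]
```

```bash
python3 shift.py '[[0,0,0,0.001,0],[0,0,0,0.002,0],[0,0,0,0.002,0]]' | sed -n '2p;4p'
cat > ang.py <<'E'
from h import *
for n in("top","side"):
    f=env.grab_frame(n)
    h=cv2.cvtColor(f["img"],cv2.COLOR_RGB2HSV);m=((h[...,0]>168)|(h[...,0]<6))&(h[...,1]>130)&(h[...,2]>60);m[:130]=0;m[270:]=0;m[:,:230]=0;m[:,355:]=0
    ys,xs=np.where(m);i=xs.argmax();j=ys.argmin();print(n,"rightmost",xs[i],ys[i],"top",xs[j],ys[j],len(xs))
    for a in(.4,.2,.1,0): print(a,proj(f,W([(x,73-r*np.cos(a)+4*np.sin(a),15+r*np.sin(a)+4*np.cos(a)) for r,x in((211,-24),(211,24),(136,44))])).round(1).tolist())
E
python3 ang.py
```

```text
eef_pos: [0.6026, -0.0237, 0.0938]
ft_force: [0.2, 0.9, 1.2]
top rightmost 350 163 top 348 162 192
0.4 [[346.6, 184.6], [346.3, 166.3], [318.4, 156.9]]
0.2 [[350.5, 180.2], [350.3, 162.4], [321.8, 154.7]]
0.1 [[351.2, 178.0], [351.0, 160.6], [322.6, 153.6]]
0 [[351.1, 176.0], [350.9, 158.8], [322.9, 152.5]]
side rightmost 304 221 top 286 196 833
0.4 [[324.4, 185.5], [311.0, 174.7], [288.6, 190.5]]
0.2 [[321.3, 189.1], [308.4, 178.6], [287.4, 192.7]]
0.1 [[319.2, 191.6], [306.4, 181.2], [286.3, 194.3]]
0 [[316.8, 194.5], [304.2, 184.2], [285.0, 196.1]]
```

```bash
python3 shift.py '[[0,0,0,0.001,0],[0,0,0,0.003,0],[0,0,0,0.003,0]]' | sed -n '2p;4p'
python3 shift.py '[[0,0,0,0.001,0],[0,0,0,0.003,0],[0,0,0,0.003,0]]' | sed -n '2p;4p'
python3 shift.py '[[0,0,0,0.001,0],[0,0,0,0.003,0],[0,0,0,0.003,0]]' | sed -n '2p;4p'
python3 ang.py
```

```text
eef_pos: [0.6024, -0.0237, 0.0906]
ft_force: [0.1, 0.4, 0.6]
eef_pos: [0.6024, -0.0237, 0.0876]
ft_force: [-0.5, -0.4, 1.8]
eef_pos: [0.6025, -0.0237, 0.0847]
ft_force: [0.2, -0.1, 1.0]
top rightmost 350 161 top 348 161 176
0.4 [[346.6, 184.6], [346.3, 166.3], [318.4, 156.9]]
0.2 [[350.5, 180.2], [350.3, 162.4], [321.8, 154.7]]
0.1 [[351.2, 178.0], [351.0, 160.6], [322.6, 153.6]]
0 [[351.1, 176.0], [350.9, 158.8], [322.9, 152.5]]
side rightmost 303 222 top 284 198 804
0.4 [[324.4, 185.5], [311.0, 174.7], [288.6, 190.5]]
0.2 [[321.3, 189.1], [308.4, 178.6], [287.4, 192.7]]
0.1 [[319.2, 191.6], [306.4, 181.2], [286.3, 194.3]]
0 [[316.8, 194.5], [304.2, 184.2], [285.0, 196.1]]
```

The frame is still following (corner 162→161 px), so keep pressing down until it stops.

```bash
python3 shift.py '[[0,0,0,0.001,0],[0,0,0,0.003,0],[0,0,0,0.003,0]]' | sed -n '2p;4p'
python3 shift.py '[[0,0,0,0.001,0],[0,0,0,0.003,0],[0,0,0,0.003,0]]' | sed -n '2p;4p'
python3 shift.py '[[0,0,0,0.001,0],[0,0,0,0.002,0],[0,0,0,0.002,0]]' | sed -n '2p;4p'
python3 shift.py '[[0,0,0,0.001,0],[0,0,0,0.002,0],[0,0,0,0.002,0]]' | sed -n '2p;4p'
```

```text
eef_pos: [0.6025, -0.0237, 0.0817]
ft_force: [0.1, 0.1, 0.6]
eef_pos: [0.6025, -0.0237, 0.0787]
ft_force: [0.2, 0.1, 1.3]
eef_pos: [0.6026, -0.0237, 0.0769]
ft_force: [0.5, -0.4, 1.1]
eef_pos: [0.6025, -0.0237, 0.0749]
ft_force: [0.3, 0.3, 1.8]
```

```bash
python3 ang.py | grep right; python3 - <<'E'
from h import *
f=env.grab_frame("side");s=env.read_state();p=np.array(s["eef_pos"])
print("tcp px",proj(f,[p,p+[.0175,0,0],p-[.0175,0,0]]).round(1).tolist())
im=f["img"][190:245,240:320]; cv2.imwrite("pics/j.png",np.hstack([cv2.resize(im,None,fx=5,fy=5,interpolation=cv2.INTER_CUBIC),cv2.resize(env.grab_frame("top")["img"][140:195,270:350],None,fx=5,fy=5,interpolation=cv2.INTER_CUBIC)])[:,:,::-1])
E
```

```text
top rightmost 350 160 top 348 160 152
side rightmost 301 223 top 283 200 775
tcp px [[305.8, 226.5], [300.6, 223.9], [310.9, 229.1]]
```

View pics/j.png

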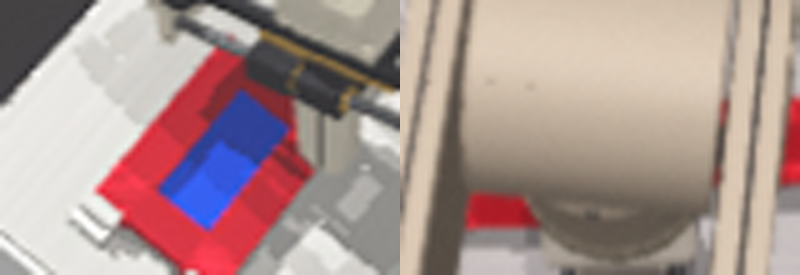

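The left crop shows the finger, tip at about (330,170), standing just in front of the frame's front edge rather than on it. I'll raise, shift rearward onto the side bar, and press again.

```bash
python3 shift.py '[[0,0,0,-0.03,0],[0,0,0,-0.07,0],[0,0,0,-0.085,0],[0,0,0,-0.085,0]]'; python3 arc.py 122 -34 .6 .4 .3 .2 .1 0 -0.03; python3 ang.py | grep right
```

```text
time_s: 26.7
eef_pos: [0.6047, -0.0239, 0.1633]
eef_rot: [0.002, 0.7, 0.715, 0.002]
ft_force: [0.6, -0.0, 0.6]
gripper_width: 0.005
finger_force: 0.0
0.6 [ 0.5879 -0.0054  0.1596] [ 0.0189 -0.0164  0.0035]
0.4 [ 0.597  -0.0175  0.1406] [ 0.0066 -0.0077  0.0226]
0.3 [ 0.6019 -0.022   0.1304] [ 0.002  -0.0029  0.0329]
0.2 [ 0.6069 -0.0253  0.1197] [-0.0014  0.0019  0.0436]
0.1 [ 0.612  -0.0274  0.1089] [-0.0036  0.007   0.0545]
0.0 [ 0.6172 -0.0283  0.0979] [-0.0046  0.012   0.0655]
-0.03 [ 0.6187 -0.0283  0.0945] [-0.0046  0.0136  0.0689]
top rightmost 350 160 top 350 160 247
side rightmost 346 141 top 345 141 1044
```

```bash
python3 shift.py '[[0,0,0,0.015,0],[0,0,0.003,0.03,0],[0,-0.002,0.004,0.04,0],[0,-0.003,0.007,0.048,0],[0,-0.004,0.010,0.055,0],[0,-0.004,0.012,0.06,0],[0,-0.004,0.012,0.06,0]]'
python3 shift.py '[[0,0,0.001,0.002,0],[0,0,0.001,0.004,0],[0,0,0.001,0.004,0]]' | sed -n '2p;4p'
python3 shift.py '[[0,0,0,0.001,0],[0,0,0,0.003,0],[0,0,0,0.003,0]]' | sed -n '2p;4p'
python3 ang.py | grep right
```

```text
time_s: 27.5
eef_pos: [0.6147, -0.0275, 0.0992]
eef_rot: [-0.0, 0.7, 0.714, -0.0]
ft_force: [-0.2, -0.4, -0.5]
gripper_width: 0.004
finger_force: 0.0
eef_pos: [0.6158, -0.0274, 0.0961]
ft_force: [-0.6, -0.3, 0.2]
eef_pos: [0.6155, -0.0274, 0.0928]
ft_force: [-0.4, -0.8, -0.3]
top rightmost 350 160 top 349 160 195
side rightmost 316 194 top 316 194 840
```

```bash
python3 shift.py '[[0,0,0,0.001,0],[0,0,0,0.003,0],[0,0,0,0.003,0]]' | sed -n '2p;4p'
python3 shift.py '[[0,0,0,0.001,0],[0,0,0,0.003,0],[0,0,0,0.003,0]]' | sed -n '2p;4p'
python3 shift.py '[[0,0,0,0.001,0],[0,0,0,0.002,0],[0,0,0,0.002,0]]' | sed -n '2p;4p'
python3 ang.py | grep right
```

```text
eef_pos: [0.6155, -0.0274, 0.0896]
ft_force: [0.4, 0.0, -0.5]
eef_pos: [0.6155, -0.0274, 0.0866]
ft_force: [0.2, 0.5, -0.1]
eef_pos: [0.6156, -0.0274, 0.0848]
ft_force: [-1.1, 0.5, 0.7]
top rightmost 350 160 top 349 160 189
side rightmost 308 216 top 285 198 802
```

```bash
python3 - <<'E'
from h import *
f=env.grab_frame("side")
for uv in([302,223],[306,224],[310,221]):
    o,d=ray(f,[uv]);t=(-.0162-o[1])/d[0,1];print("old",uv,o+t*d[0])
# now: print finger/beige mask near
s=env.read_state();p=np.array(s["eef_pos"]);print(p,proj(f,[p+[0,.0075,0],p+[0,.0075,.02]]))
im=f["img"][195:235,285:325].astype(int)
lab=np.full(im.shape[:2],'.')
h=cv2.cvtColor(im.astype(np.uint8),cv2.COLOR_RGB2HSV)
lab[((h[...,0]>168)|(h[...,0]<6))&(h[...,1]>120)]='R';lab[(h[...,0]>105)&(h[...,0]<130)&(h[...,1]>120)]='B'
lab[(h[...,1]<14)&(h[...,2]>120)]='w';lab[(h[...,1]>=18)&(h[...,0]>8)&(h[...,0]<35)&(h[...,2]>60)]='f';lab[h[...,2]<60]='k'
print("\n".join(f"{195+i} "+"".join(r) for i,r in enumerate(lab)))
E
```

```text
old [302, 223] [ 0.6101 -0.0162  0.0937]
old [306, 224] [ 0.5966 -0.0162  0.0982]
old [310, 221] [ 0.5833 -0.0162  0.1204]
[ 0.6158 -0.0274  0.0851] [[301.0958 223.2041]
 [300.9796 218.7706]]
195 .........fffffffkkk.fffffff..kk.wwwwww..
196 wk.........fffffffkkkk.ffff.kk.wwwwwwwkk
197 .kk.......fffkfffffffkkk...kkk.wwwwww.kk
198 Rkkkk.....fffkkkfffffffkkkkk.k..wwww.kk.
199 Rkkkkkk..fff...kkkkffffffkkkkkkkk...kkkk
200 R.kkkkkkkff......kkkkffffffkkkkkkkkkkk.k
201 RRRR.kkkkffk.....kkkkffkfffffkkkkkk.kkkk
202 RRRRRR.kkffkkk.....kffff.ffffff.kk.k.kkk
203 RRRRRRRR...kkkkk....fff.ffw.ff.ww.k.kkkk
204 RRRRRRRRRR..kkkkkkkfff...wwwwwwwwkk.kk..
205 RRRRRRRRRR.ff.kkkkkff.......wwwwwkkkkk..
206 RRRRRRRRRR.fff..kkkfff.......wwwwkkkkkkk
207 RRRRRRRRRR.fffff..kfffff.......ww.kkkkkk
208 RR.B.RRRRR.fffffffffffff.w........k..kkk
209 R.BBB.RRRR..ffffffffffffwwww........ff.k
210 .BBBBB.RRRR.ffffffffffffwwwwwwww....ffff
211 BBBBBBBBRRR.ffffffffffffwwwwwwwwww..ffff
212 BBBBBBBBBRR.ffffffffffffwwwwwwwwwwwwffff
213 BBBBBBBBBB..ffffffffffffwwwwwwwwwwwwffff
214 BBBBBBBBBBB.fffffffffff.wwwwwwwwwwwwffff
215 BBBB
[... 191 characters left out ...]
R....R..wwwwwwwwwwwwwwwww
220 BBBBBBBBB.RRRRRRRRRR..wwwwwwwwwwwwwwwwww
221 BBBBBBBB.RRRRRRRRRRR.wwwwwwwwwwwwwwwwwww
222 BBBBBBB.RRRRRRRRRRR.wwwwwwwwwwwwwwwwwwww
223 BBBBBBBRRRRRRRRRRR..wwwwwwwwwwwwwwwwwwww
224 BBBBBB.RRRRRRRRRR..wwwwwwwwwwwwwwwwwwwww
225 BBBBB.RRRRRRRRRRR.wwwwwwwwwwwwwwwwwwwwww
226 BBBB.RRRRRRRRRRR.wwwwwwwwwwwwwwwwwwwwwww
227 BBB.RRRRRRRRRRR.wwwwwwwwwwwwwwwwwwwwwwww
228 BBBRRRRRRRRRRRR.wwwwwwwwwwwwwwwwwwwwwwww
229 BB.RRRRRRRRRRR.wwwwwwwwwwwwwwwwwwwwwwwww
230 B.RRRRRRRRRRR.wwwwwwwwwwwwwwwwwwwwwwwwww
231 .RRRRRRRRRRR.wwwwwwwwwwwwwwwwwwwwwwwwwww
232 RRRRRRRRRRR.wwwwwwwwwwwwwwwwwwwwwwwwwwww
233 RRRRRRRRRRR.wwwwwwwwwwwwwwwwwwwwwwwwwwww
234 RRRRRRRRRR.wwwwwwwwwwwwwwwwwwwwwwwwwwwww
```

The label map shows the finger now over the frame's side bar, with its tip at (303,218), about 19–20 mm above the reported TCP. So I'll keep pressing.

```bash
python3 shift.py '[[0,0,0,0.001,0],[0,0,0,0.003,0],[0,0,0,0.003,0]]' | sed -n '2p;4p'
python3 shift.py '[[0,0,0,0.001,0],[0,0,0,0.002,0],[0,0,0,0.002,0]]' | sed -n '2p;4p'
python3 shift.py '[[0,0,0,0.001,0],[0,0,0,0.002,0],[0,0,0,0.002,0]]' | sed -n '2p;4p'
python3 ang.py | grep right
```

```text
eef_pos: [0.6155, -0.0274, 0.0816]
ft_force: [-0.0, -0.8, -0.0]
eef_pos: [0.6159, -0.0275, 0.0802]
ft_force: [-0.1, 0.4, 1.3]
eef_pos: [0.6157, -0.0274, 0.0779]
ft_force: [0.6, -0.5, 0.9]
top rightmost 350 159 top 349 159 185
side rightmost 303 222 top 284 198 776
```

```bash
python3 shift.py '[[0,0,0,0.001,0],[0,0,0,0.002,0],[0,0,0,0.002,0]]' | sed -n '2p;4p'
python3 shift.py '[[0,0,0,0.001,0],[0,0,0,0.002,0],[0,0,0,0.002,0]]' | sed -n '2p;4p'
python3 shift.py '[[0,0,0,0.001,0],[0,0,0,0.002,0],[0,0,0,0.002,0]]' | sed -n '2p;4p'
```

```text
eef_pos: [0.6157, -0.0274, 0.0759]
ft_force: [0.6, -0.2, 1.8]
eef_pos: [0.6159, -0.0275, 0.0754]
ft_force: [-5.0, 0.5, 11.3]
eef_pos: [0.6161, -0.0275, 0.0752]
ft_force: [-11.2, -0.1, 22.4]
```

Firm stop with 22 N: the frame is fully down. Now the knob: push its left end rearward with the shut finger.

```bash
python3 shift.py '[[0,0,0,-0.01,0],[0,0,0,-0.04,0],[0,0,0,-0.06,0],[0,0,0,-0.06,0],[0,0,0,-0.06,0]]'; python3 - <<'E'
from h import *
s=env.read_state();A=rot(s["eef_rot"])
for x in(-40,-27,-14,-8):
    p=W((x,-69.5,33))[0]-[0,0,.019];print(x,p,A.T@(p-s["eef_pos"]))
E
python3 ang.py
```

```text
time_s: 31.65
eef_pos: [0.6158, -0.0275, 0.1318]
eef_rot: [0.0, 0.7, 0.714, 0.0]
ft_force: [-0.0, 0.1, -0.1]
gripper_width: 0.004
finger_force: 0.0
-40 [ 0.6063 -0.0565  0.089 ] [-0.0289 -0.0101  0.0428]
-27 [ 0.6181 -0.0563  0.0945] [-0.0289  0.0017  0.0373]
-14 [ 0.6298 -0.056   0.1   ] [-0.0289  0.0134  0.0318]
-8 [ 0.6353 -0.0559  0.1025] [-0.0289  0.0189  0.0293]
top rightmost 350 160 top 336 160 226
0.4 [[346.6, 184.6], [346.3, 166.3], [318.4, 156.9]]
0.2 [[350.5, 180.2], [350.3, 162.4], [321.8, 154.7]]
0.1 [[351.2, 178.0], [351.0, 160.6], [322.6, 153.6]]
0 [[351.1, 176.0], [350.9, 158.8], [322.9, 152.5]]
side rightmost 344 147 top 318 138 962
0.4 [[324.4, 185.5], [311.0, 174.7], [288.6, 190.5]]
0.2 [[321.3, 189.1], [308.4, 178.6], [287.4, 192.7]]
0.1 [[319.2, 191.6], [306.4, 181.2], [286.3, 194.3]]
0 [[316.8, 194.5], [304.2, 184.2], [285.0, 196.1]]
```

```bash
python3 shift.py '[[0,-0.01,-0.015,0,0],[0,-0.02,-0.015,0,0],[0,-0.029,-0.0135,0.015,0],[0,-0.029,-0.0135,0.03,0],[0,-0.029,-0.0135,0.043,0],[0,-0.029,-0.0135,0.043,0],[0,-0.029,-0.0135,0.043,0]]'; cat > lm.py <<'E'
from h import *
f=env.grab_frame("side")
s=env.read_state();p=np.array(s["eef_pos"]);print(p,proj(f,[p+[0,.0075,.019]]),'knob ends',proj(f,W([(0,-66.5,46),(0,-112.5,46),(23,-89.5,46),(-23,-89.5,46)])).round(1).tolist(),'tongue',proj(f,W([(-24,-138,19)])))
im=f["img"][175:230,285:330]
lab=np.full(im.shape[:2],'.');h=cv2.cvtColor(im,cv2.COLOR_RGB2HSV)
lab[((h[...,0]>168)|(h[...,0]<6))&(h[...,1]>120)]='R';lab[(h[...,0]>105)&(h[...,0]<130)&(h[...,1]>120)]='B'
lab[(h[...,1]<14)&(h[...,2]>120)]='w';lab[(h[...,1]>=18)&(h[...,0]>8)&(h[...,0]<35)&(h[...,2]>60)]='f';lab[h[...,2]<60]='k'
print("\n".join(f"{175+i} "+"".join(r) for i,r in enumerate(lab)))
E
python3 lm.py
```

```text
time_s: 32.45
eef_pos: [0.6022, -0.0563, 0.0879]
eef_rot: [-0.001, 0.7, 0.715, -0.001]
ft_force: [-0.1, -0.3, 0.8]
gripper_width: 0.002
finger_force: 0.0
[ 0.6029 -0.0564  0.0889] [[310.3148 213.3074]] knob ends [[300.9, 200.9], [309.3, 190.6], [298.9, 190.6], [311.4, 200.8]] tongue [[316.7814 194.4622]]
175 .....ff.wwwwwwwfffkkkkkkkkkkkkkkkkkffffffffff
176 ......wwwwwwwwwffffffkkkkkkkkkkkkffffffffffff
177 .......wwwwwwwwwffffffff.kkkkffffffffffffffff
178 kkkk......wwwwwwwffffffffffffffffffffffffffff
179 kkkkkk......wwwwwffffffffffffffffffffffffffff
180 fff.w.kk......wwwffffffffffffffffffffffffffff
181 ffwwwww.kkk......ffffffffffffffffffffffffffff
182 f.wwwwwww.kkk....fffffffffffffffffffffffffff.
183 wwwwwwwwwwww.kkk.ffffffffffffffffffffffffff.k
184 ..wwwwwwwwwww.kkk..fffffffffffffffffffffff.kk
185 ...wwwwwwwwwwffffkkk.fffffffffffffffffffff.kk
186 w..wwwwwwwwwwffffffkk..ffffffffffffffffff.kkk
187 www...wwwwwww.fffffffkkk.fffffffffffffff.kkk.
188 wwwwww...www....fffffffkkk..fffffffffff.kk.ww
189 wwwwwwww..........ffffffffkk..ffffffff.kkkwww
190 wwwwwwwwww...........fffffffkkk..fffff.k
[... 1255 characters left out ...]

216 BBBBBBBBBBBB.RRRRRRRRRR.wwwwwwwwwwwwwwwwwwwww
217 BBBBBBBBBBB.RRRRRRRRRRR.wwwwwwwwwwwwwwwwwwwww
218 BBBBBBBBBBB.RRRRRRRRRR.wwwwwwwwwwwwwwwwwwwwww
219 BBBBBBBBBB.RRRRRRRRRR.wwwwwwwwwwwwwwwwwwwwwww
220 BBBBBBBBB.RRRRRRRRRRR.wwwwwwwwwwwwwwwwwwwwwww
221 BBBBBBBB.RRRRRRRRRRR.wwwwwwwwwwwwwwwwwwwwwwww
222 BBBBBBB.RRRRRRRRRRR.wwwwwwwwwwwwwwwwwwwwwwwww
223 BBBBBBBRRRRRRRRRRR.wwwwwwwwwwwwwwwwwwwwwwwwww
224 BBBBBB.RRRRRRRRRRR.wwwwwwwwwwwwwwwwwwwwwwwwww
225 BBBBB.RRRRRRRRRRR.wwwwwwwwwwwwwwwwwwwwwwwwwww
226 BBBB.RRRRRRRRRRR.wwwwwwwwwwwwwwwwwwwwwwwwwwww
227 BBB.RRRRRRRRRRR.wwwwwwwwwwwwwwwwwwwwwwwwwwwww
228 BBBRRRRRRRRRRR.wwwwwwwwwwwwwwwwwwwwwwwwwwwwww
229 BB.RRRRRRRRRRR.wwwwwwwwwwwwwwwwwwwwwwwwwwwwww
```

The map shows the tongue lying flat around the black bar (x≈302, y 196–204) and the finger just in front of it. Pushing up the slope.

```bash
python3 shift.py '[[0,0,0.004,-0.0019,0],[0,0,0.008,-0.0037,0],[0,0,0.011,-0.0051,0],[0,0,0.014,-0.0065,0],[0,0,0.014,-0.0065,0]]'|sed -n '2p;4p'
python3 shift.py '[[0,0,0.002,-0.0009,0],[0,0,0.004,-0.0019,0],[0,0,0.004,-0.0019,0]]'|sed -n '2p;4p'
python3 shift.py '[[0,0,0.002,-0.0009,0],[0,0,0.004,-0.0019,0],[0,0,0.004,-0.0019,0]]'|sed -n '2p;4p'
python3 shift.py '[[0,0,0.002,-0.0009,0],[0,0,0.004,-0.0019,0],[0,0,0.004,-0.0019,0]]'|sed -n '2p;4p'
```

```text
eef_pos: [0.6166, -0.0562, 0.0956]
ft_force: [-4.1, 0.8, 2.6]
eef_pos: [0.6188, -0.0555, 0.0966]
ft_force: [-9.8, 3.2, 3.4]
eef_pos: [0.6221, -0.0548, 0.098]
ft_force: [-12.1, 5.5, 2.4]
eef_pos: [0.6294, -0.0562, 0.1015]
ft_force: [0.5, 0.4, 0.4]
```

The force built up to 12 N, then dropped to zero: the knob has clicked. Withdrawing and checking.

```bash
python3 shift.py '[[0,0,-0.01,0.003,0],[0,0,-0.03,0.0,0],[0,0,-0.03,-0.04,0],[0,0,-0.04,-0.09,0],[0,0,-0.08,-0.14,0],[0,0,-0.13,-0.18,0],[0,0,-0.18,-0.2,0],[0,0,-0.2,-0.2,0],[0,0,-0.2,-0.2,0],[0,0,-0.2,-0.2,0]]'; python3 lm.py | cut -c1-50 | head -45; python3 m4.py; python3 ang.py
```

```text
time_s: 34.9
eef_pos: [0.4293, -0.0608, 0.3028]
eef_rot: [0.002, 0.7, 0.714, 0.001]
ft_force: [0.1, 0.2, -0.4]
gripper_width: 0.006
finger_force: 0.0
[ 0.4295 -0.0607  0.3016] [[373.0601 184.5852]] kn
175 wwwwwwwwwwwwwwwwwwwwwwwwwwwwwwwwwww....wwwwww
176 wwwwwwwwwwwwwwwwwwwwwwwwwwwwwwwwwwwk..wwwwww.
177 wwwwwwwwwwwwwwwww.wwwwwwwwwwwwwwwww...wwwww..
178 wwwwwwwwwwwwwwwwww.wwww.wwwwwwwwwwwwwwwwww..k
179 wwwwwwwwwwwwwwwwwwww.ww..wwwwwwwwwwwwwwwww.k.
180 wwwwwwwwwwwwwwwwwwwww.www.wwwwwwwwwwwwwww.kk.
181 wwwwwwwwwwwwwwwwwwwwww..ww..wwwwwwwwwwww.kk..
182 wwwwwwwwwwwwwwwwwwwwwww..ww..wwwwwwwwwwww.kk.
183 wwwwwwwwwwwwwwwwwwwwwwwww.ww..wwwwwwwwwwww.kk
184 wwwwwwwwwwwwwwwwwwwwwwwwww.www.wwwwwwwwwwwwwk
185 wwwwwwwwwwwwwwwwww..wwwwwww.www..wwwwwwwwwwww
186 wwwwwwwwwwwwwwwww..R.wwwwwww..ww.wwwwwwwwwwww
187 wwwwwwwwwwwwwwww..RRR..wwwwww.wwww.wwwwwwwwww
188 wwwwwwwwwwwwwwww.RRRRR..wwwwwww.www.wwwwwwwww
189 wwwwwwwwwwwwwww.RRRRRRRR.wwwwwww.www.wwwwwwww
190 wwwwwwwwwwwwww..RRRRRRRRR.wwwwwww.wwwwwwwwwww
191 wwwwwwwwwwwwww.RRRRRRRRRRR..wwwwww.wwwwwwwwww
192 wwwwwwwwwwwwww...RRRRRRRRRR..wwwwwww.wwwwwwww
[... 1455 characters left out ...]
9531), (32.862754821777344, 83.59480285644531), 0.4352533221244812)
crimson box 275 153 65 33
t 35.05 tcp [ 0.4294 -0.0604  0.3002] shift [0.3176 0.1374 0.0402] turn -0.0001 F [ 0.7386 -0.0799  0.7669]
top rightmost 350 159 top 306 153 1345
0.4 [[346.6, 184.6], [346.3, 166.3], [318.4, 156.9]]
0.2 [[350.5, 180.2], [350.3, 162.4], [321.8, 154.7]]
0.1 [[351.2, 178.0], [351.0, 160.6], [322.6, 153.6]]
0 [[351.1, 176.0], [350.9, 158.8], [322.9, 152.5]]
side rightmost 318 137 top 316 136 1074
0.4 [[324.4, 185.5], [311.0, 174.7], [288.6, 190.5]]
0.2 [[321.3, 189.1], [308.4, 178.6], [287.4, 192.7]]
0.1 [[319.2, 191.6], [306.4, 181.2], [286.3, 194.3]]
0 [[316.8, 194.5], [304.2, 184.2], [285.0, 196.1]]
```

The knob bar now runs across the slot, from (297,194) to (309,204), and the tongue corner at (316,195) fits the frame being shut. Handing in.

```bash
python3 -c "
from plant import env
print(env.hand_in())"
```

```text
the job is handed in; nothing more can be done
None
```

The job is handed in, with no verdict returned: in the last camera views the blue panel was home in the nest, the clamp frame lay fully down on it, and the knob was locked across the slot, at about 35 s of the 61 s allowed.

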